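# Turn the instrument plate over onto its locating pins

### The arm

A 6-joint arm with a two-finger parallel gripper is mounted at the origin on a cart in front of the work surface, level with it; the furniture and walls round the work are solid. World frame = base frame: x ahead of the robot, y to its left, z up, the work surface at z = 0. Lengths are in m, angles in rad, forces in N, time in s.
With the tool pointing down it reaches from about 0.375 to 0.975 m from the base axis. Payload 3.8 kg.
Tool frame: the origin (TCP) lies at the very end of the fingers, on their centre line; the grasp point (between the pads) lies 19 mm behind it; z points along the fingers, y is the line along which they close (so a half turn about z gives the same grasp; the last joint's range is limited). The gripper opens to 85 mm and grips with 20 to 120 N. Pads are 22 mm wide; open, the fingers measure 114 mm over their backs; the gripper's body (76 mm by 85 mm) begins 54 mm behind the grasp point. The pads swing forward as they close: fully open they stand 13 mm farther back than shut.
Start: joints at [-1.274, 0.264, 1.604, -0, 1.274, -0.037], TCP at [0.221, -0.638, 0.231] pointing down, gripper open.
Joint ranges: [-2.63, 2.63], [-0.94, 2.18], [0.31, 2.57], [-1.31, 4.45], [0, 2.66], [-2.55, 2.55]. Speed limits (rad/s): [2.57, 2.57, 3.14, 3.14, 3.14, 3.14].

### API

Orientations are given as a rotation vector (axis times angle).
In Python, from workcell import bot gives the robot as it stands.
- The arm moves only by the shell command python3 -m creep 'ROWS' [FORCE]. ROWS is JSON, a list of rows, each a list of 5 numbers: the shift along the tool's x, y, z in units of 0.05 m (1.0 is 0.05 m), then the turn about the tool's z in units of 0.1 rad (1.0 is 0.1 rad), then the opening, from 0 (shut) to 1 (fully open). In form: [[tx, ty, tz, spin, hand], ...]. A call has 1 to 20 rows; each row shifts and turns the commanded pose from where the row before left it, along the tool's axes as they then stand; what a row does not reach is not made up. A row lasts 1/8 s, in which the tool goes at most 62.5 mm and 10.7 degrees, less where a joint would pass 70% of its speed; a pose out of reach is approached as far as the arm can. A call with a number of a shift or a turn outside -1 to 1 is refused whole. A call with a gripper value outside its range is refused whole. The fingers move at their own pace and stop on an object; FORCE is the grip in N (left out, the last holds). Time passes only in rows, so rows that do not move let the fingers close. It gives the time, the measured TCP pose, the force, the opening and the grip force at its end, in the units of the state.
- bot.read_state(): the state, without advancing time (a new reading comes with each control period).
- bot.read_camera(name): name is "scene" or "top"; returns a dict with "pixels" (400x640x3 uint8, red, green, blue), "vfov" (degrees; the focal length in pixels is half the picture's height over the tangent of half this angle, whatever the lens; pixels are square), "cx", "cy" (the principal point, pixels), "dist_coeffs" ([k1, k2, p1, p2, k3] as OpenCV has them; the pictures are not rectified), "world_to_cam" (4x4, takes a point from world to camera coordinates). Camera axes: x right, y down, z forward; pixel columns grow to the right and rows downward; lengths in m; the calibration is good to about 2 mm. A picture is of the moment at which its call begins. There is no depth.
- bot.finish_job(): hands the job in; it is judged then, once.
Trained networks look in a picture, given as the dict that the camera call returned (one of the last four; its "shot" number tells which), for a name from the list of things; names that differ only in an ending like _2 or _b are one class to them, and where a whole thing is asked for, a point or a joint stands for the part that bears it (a point fixed in the world has none). Each returns a list of dicts, best first, with "score" (0 to 1); they miss things now and then, are a little off and sometimes report something else, mostly with a low value. They report only what shows in the picture. A call takes as long as a camera call.
- bot.look_for(target, picture): "bbox" ([left, top, right, bottom] in pixels, round what is visible of it).
- bot.regions_of(target, picture): "mask" (400x640 bool, what is visible of it) and "bbox" ([left, top, right, bottom] in pixels, round what is visible of it).
The state is a dict: "time": time; "q": joint angles; "joint_vel": joint speeds; "joint_torque": joint torques, N m; "tool_pos": TCP position; "tcp_rot": TCP orientation; "wrist_force": force on the tool from outside, world axes, zero at the start; "torque": the same for the moment, N m; "width": opening from 0.0 (shut) to 1.0 (fully open); "grip_force": force on a finger pad.
Only numpy, scipy, OpenCV 4.12 (cv2) and the standard library are available. Lean on these libraries where they do the work, as an engineer would, in place of code of your own. Each camera call takes 0.05 s, during which the arm holds its last target. There are 200 camera calls.

### The job

The reversible instrument plate has drained comb side down on the sloping left half of its stand; the next set is ring-handled instruments, which lie in the combs, so turn the plate over onto the level right half, like the page of a book: comb side up, each pin in its own hole, flat and fully down on the rails, and let go of it. Guide it down with the gripper; do not let it topple from upright and slam. Leave the scissors, hemostat, bowl and sample cup as they are.

Things in the scene. Friction and masses are not known exactly. Their poses are not given: they have to be found in the camera images.
- stand: Steel stand of two bent rails, fixed. Origin on the worktop below the fold; its x points away from the robot, y left, z up. Level seat rails from y = 0 to -90 mm, tops z = 45 mm; from the fold at y = 0 they slope up to the left at 40 degrees (drain rest). Each rail lies 42 to 85 mm from the middle in x, open between. Outer lips, 12 mm above the rails, inner faces x = +-84 mm, guide the plate.
- fold (a point): Middle of the fold between the seat and the drain rest: stand x = 0, y = 0, z = 45 mm. At the start the plate's lower long edge stands in the fold; tipping the plate over, this edge is the pivot, and the slope stops it from slipping left.
- drain_top (a point): Top end of the sloping drain rest, between the two rails (stand x = 0), 88 mm up the slope from the fold, at rail surface height. The plate sticks out 22 mm beyond it.
- thick_pin (a point): Foot of the thick pin, on the far rail of the seat: stand x = 64, y = -59, z = 45 mm. 13 mm in diameter, 15.5 mm tall, tapering to a 4 mm tip over its upper half.
- thin_pin (a point): Foot of the thin pin, on the near rail of the seat: stand x = -56, y = -59, z = 45 mm. 8 mm in diameter, 15.5 mm tall, tapering to a 4 mm tip over its upper half.
- plate: Loose grey plastic plate 160 x 110 x 8 mm, 0.2 to 0.4 kg. Origin mid smooth face; x along the 160, y along the 110, z out of the comb side (comb face z = 8 mm). Three combs, 14 mm high, lie within x +-30, y +-28 mm: the outer 27 mm along the long edges is bare. Starts on the drain rest, comb side down, its x along stand x. Seated: z up, origin at stand 0, -59, 45 mm.
- lift_edge (a point): Middle of the plate's free long edge, mid thickness (plate x = 0, y = -55, z = 4 mm). At the start it is the upper edge, pointing left and up at 40 degrees, 120 mm above the worktop, 22 mm beyond the rails, free above and below. Seated, it points right and overhangs the seat rails by 24 mm, 45 mm above the worktop.
- thick_hole (a point): Middle of the 16 mm through hole for the thick pin, on the smooth face (plate x = 64, y = 0, z = 0 mm). Seated: on point thick_pin.
- thin_hole (a point): Middle of the 11 mm through hole for the thin pin, on the smooth face (plate x = -56, y = 0, z = 0 mm). Seated: on point thin_pin.
- scissors: Bystander: steel scissors, 81 x 152 x 7 mm, flat on the worktop to the right of the stand; origin in the middle of the underside.
- hemostat: Bystander: steel hemostat, 78 x 141 x 7 mm, flat on the worktop to the right of the stand; origin in the middle of the underside.
- bowl: Bystander: small steel bowl (gallipot), 74 mm across, 34 mm high, behind the stand to the left; origin in the middle of the underside.
- sample_cup: Bystander: white sample cup with screw lid, 69 mm across, 70 mm high, behind the stand to the right; origin in the middle of the underside.

How it is judged:
At the end, for the whole second after the job is handed in: The plate lies comb side up on the seat, level, at rest: each hole's middle within 4 mm (sideways) of its own pin and its smooth face no more than 2.5 mm above the seat rails at both holes (horizontal distance between thick_hole and thick_pin below 0.004 m and horizontal distance between thin_hole and thin_pin below 0.004 m and z of each of thick_hole, thin_hole in the frame of stand below 0.0475 m and angle between plate's own z axis and vertical below 0.05 rad and linear speed of plate below 0.01 m/s and angular speed of plate below 0.1 rad/s); the robot touches nothing.
It fails at once if the plate is let topple over and slams down (it swings faster than 15 rad/s; let go with less than about 40 degrees left to fall, it stays below this) (angular speed of plate above 15 rad/s).
It fails at once if a bystander (scissors, hemostat, bowl or sample cup) is moved more than 30 mm (distance of any of scissors, hemostat, bowl, sample_cup from where it was at the start of the episode above 0.03 m).
It also fails if it takes over 38 s, if anything falls off the work surface, if the arm or the gripper's body presses on something with over 40 N, if the wrist force passes 120 N, or if a joint passes its speed limit or range.

## Working session

There is one attempt and no reset: what is moved stays moved. The work goes in short steps, Python scripts to look and compute and a shell command to move; the robot and the scene stay as the last step left them, time stands still between calls to the robot, and variables do not carry over. Pictures are saved under pics/ and viewed, at most 10 in all, crops included, and the job is handed in when it is done.

```bash
mkdir -p pics; ls
python3 - <<'E'
from workcell import bot
import cv2,numpy as np
s=bot.read_state(); print(s)
for n in ("scene","top"):
    p=bot.read_camera(n); cv2.imwrite(f"pics/{n}0.png",p["pixels"][:,:,::-1])
    print(n,p["vfov"],p["cx"],p["cy"],p["dist_coeffs"],np.round(p["world_to_cam"],4).tolist())
    for t in ["stand","plate","scissors","hemostat","bowl","sample_cup","thick_pin","thick_hole","lift_edge"]:
        r=bot.look_for(t,p); print(t,[(np.round(x["bbox"]),round(x["score"],2)) for x in r[:2]])
E
```

```text
pics
{'time': 0.0, 'q': array([-1.27391687e+00,  2.64744155e-01,  1.60538631e+00, -2.17492045e-05,
        1.27368390e+00, -3.69214759e-02]), 'joint_vel': array([-0.00042536, -0.00052511, -0.00153646, -0.00092576, -0.00011322,
       -0.00097277]), 'joint_torque': array([-3.65431169e-04, -5.15107369e+01, -3.67317224e+01,  2.94241472e-04,
        1.30352468e-02,  2.15473420e-05]), 'tool_pos': array([ 0.22091817, -0.63705012,  0.22996143]), 'tcp_rot': array([-3.09576699e+00, -5.21546750e-01,  4.84372246e-04]), 'wrist_force': array([ 0.18143871,  0.16646835, -0.22194394]), 'torque': array([-0.02164149, -0.03497712, -0.04955811]), 'grip_force': 0.0, 'width': 0.9997431617907183}
scene 57.448695332623075 320.54657408292377 199.8777881384008 [-0.06130351  0.          0.          0.          0.        ] [[0.9049, -0.4255, 0.0081, -0.5373], [-0.2949, -0.6407, -0.7089, 0.2148], [0.3068, 0.6391, -0.7053, 0.8687], [0.0, 0.0, 0.0, 1.0]]
stand [(array([256., 158., 338., 236.]), 0.6), (array([286., 132., 310., 148.]), 0.45)]
plate [(array([254., 151., 322., 205.]), 0.79), (array([253., 158., 339., 
[... 461 characters left out ...]
4.861596397514305 321.65299704686385 197.67044592761204 [-0.04094359  0.          0.          0.          0.        ] [[-0.027, -0.9996, 0.0011, -0.0311], [-0.981, 0.0263, -0.1921, 0.5906], [0.192, -0.0063, -0.9814, 1.1275], [0.0, 0.0, 0.0, 1.0]]
stand [(array([268., 181., 325., 248.]), 0.72)]
plate [(array([259., 189., 296., 245.]), 0.94)]
scissors [(array([370., 209., 418., 234.]), 0.76)]
hemostat [(array([427., 219., 448., 224.]), 0.45)]
bowl [(array([195., 172., 216., 194.]), 0.76)]
sample_cup [(array([365., 168., 386., 188.]), 0.6)]
thick_pin [(array([264., 184., 324., 246.]), 0.69)]
thick_hole [(array([254., 192., 296., 243.]), 0.69)]
lift_edge [(array([256., 189., 295., 245.]), 0.75)]
```

Run:
```python
import cv2
a=cv2.imread("pics/scene0.png")[130:255,235:410]; b=cv2.imread("pics/top0.png")[160:260,235:410]
import numpy as np
a=cv2.resize(a,None,fx=4.5,fy=4.5,interpolation=cv2.INTER_CUBIC);b=cv2.resize(b,None,fx=4.5,fy=4.5,interpolation=cv2.INTER_CUBIC)
cv2.imwrite("pics/sc.png",a);cv2.imwrite("pics/tc.png",b)
```

```text
(no output)
```

View pics/sc.png

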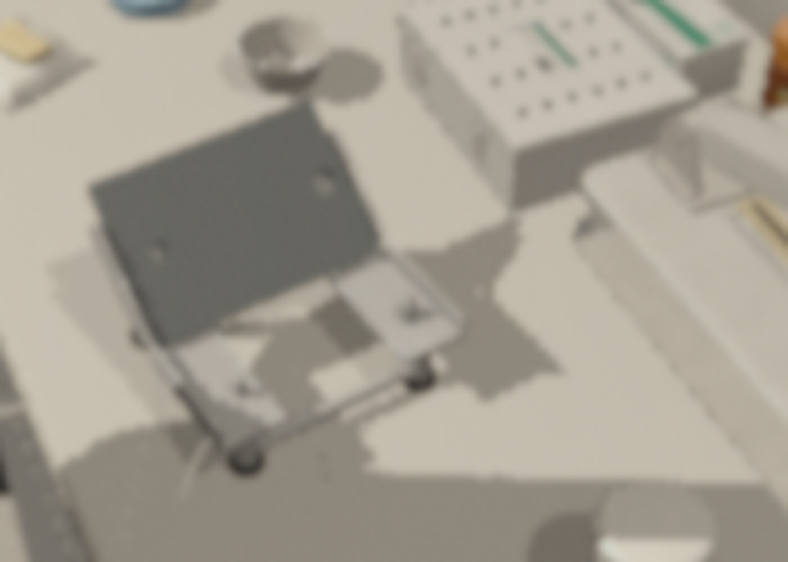

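View pics/tc.png

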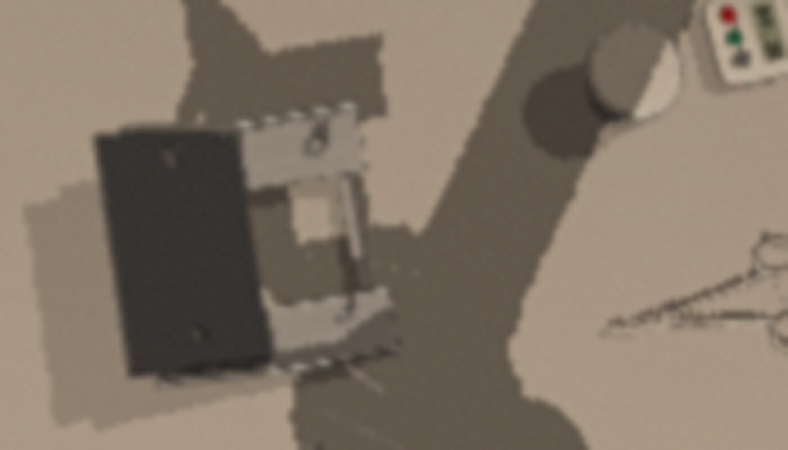

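View pics/scene0.png

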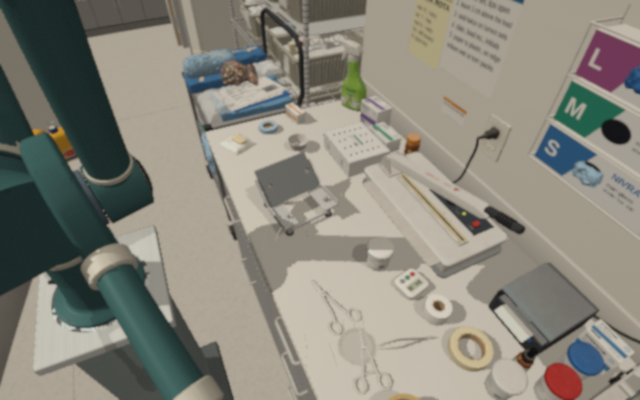

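The pictures show the plate leaning on the left slope. Its corners in the scene picture are at about (255,171), (303,152), (320,185) and (273,207). The seat with both pins is free, and the bystanders are well clear. Next I fit the stand and plate poses from both views.

```bash
cat > h.py <<'E'
import numpy as np,cv2
from scipy.optimize import least_squares
from workcell import bot
def proj(p,P):
    f=200/np.tan(np.radians(p["vfov"])/2);K=np.array([[f,0,p["cx"]],[0,f,p["cy"]],[0,0,1]])
    T=np.array(p["world_to_cam"])
    return cv2.projectPoints(np.array(P,float),cv2.Rodrigues(T[:3,:3])[0],T[:3,3],K,np.array(p["dist_coeffs"]))[0][:,0]
def W(v,S):  # stand->world, v=x,y,z,yaw
    c,s=np.cos(v[3]),np.sin(v[3]);S=np.array(S,float)
    return np.c_[c*S[:,0]-s*S[:,1],s*S[:,0]+c*S[:,1],S[:,2]]+np.array(v[:3])
E
python3 - <<'E'
from h import *
c,s=np.cos(np.radians(40)),np.sin(np.radians(40))
def sm(px,py): # smooth face point in stand
    u=55-py; return [px,u*c-8*s,.001*0+45+u*s+8*c]
S=np.array([sm(-80,-55),sm(80,-55),sm(80,55),sm(-80,55),sm(64,0),sm(-56,0),[64,-59,53],[-56,-59,53]])/1000
sc=np.array([(92,186),(308,100),(382,248),(170,345),(326,180),(158,250),(411,311),(245,385)])/4.5+[235,130]
tp=np.array([(130,375),(97,135),(242,132),(272,362),(199,332),(170,157),(317,140),(345,308)])/4.5+[235,160]
tp[[4,5]]=tp[[5,4]]
A=bot.read_camera("scene");B=bot.read_camera("top")
r=lambda v:np.r_[(proj(A,W(v,S))-sc),(proj(B,W(v,S))-tp)].ravel()
o=least_squares(r,[.7,.1,0,0],loss="soft_l1");print(o.x);print(np.round(o.fun.reshape(-1,2),1).tolist())
v=o.x
print("resid",np.round(r(v).reshape(-1,2),1).tolist())
for n,q in dict(fold=[0,0,.045],edge=[0,.0817,.1188],seatedge=[0,-.114,.049],thick=[.064,-.059,.045]).items(): print(n,np.round(W(v,[q])[0],4))
E
```

```text
[ 0.54023061  0.05278657 -0.00170163  0.15333695]
[[-0.7, -0.2], [0.7, -0.8], [0.2, 0.5], [-1.1, 0.8], [0.1, 0.5], [0.8, 0.4], [-0.2, -1.0], [-0.3, -0.0], [0.9, 0.0], [-0.1, -0.7], [-1.8, 0.1], [0.1, -0.3], [0.3, -0.4], [0.1, -0.1], [-0.5, 0.1], [0.0, 0.7]]
resid [[-0.7, -0.2], [0.7, -0.8], [0.2, 0.5], [-1.1, 0.8], [0.1, 0.5], [0.8, 0.4], [-0.2, -1.0], [-0.3, -0.0], [0.9, 0.0], [-0.1, -0.7], [-1.8, 0.1], [0.1, -0.3], [0.3, -0.4], [0.1, -0.1], [-0.5, 0.1], [0.0, 0.7]]
fold [0.5402 0.0528 0.0433]
edge [0.5278 0.1335 0.1171]
seatedge [ 0.5576 -0.0599  0.0473]
thick [0.6125 0.0043 0.0433]
```

```bash
python3 -m creep '[[0,0,0,1,1],[0,0,0,0.8,1],[0.53,-0.85,0,0,1],[0.53,-0.85,0,0,1],[0.53,-0.85,0,0,1],[0.53,-0.85,0,0,1],[0.53,-0.85,0,0,1],[0.53,-0.85,0,0,1],[0.53,-0.85,0,0,1],[0.53,-0.85,0,0,1],[0.53,-0.85,0,0,1],[0.53,-0.85,0,0,1],[0.53,-0.85,0,0,1],[0.53,-0.85,0,0,1],[0.53,-0.85,0,0,1],[0.53,-0.85,0,0,1],[0.53,-0.85,0,0,1],[0,0,0,0,1]]' 40
cat >> h.py <<'E'
V=[.5402,.0528,0,.1533]
def st():
    s=bot.read_state();d=s["tool_pos"]-[V[0],V[1],0];c,n=np.cos(V[3]),np.sin(V[3])
    R=cv2.Rodrigues(s["tcp_rot"])[0]
    print("t",round(s["time"],2),"stand mm",np.round(1000*np.array([c*d[0]+n*d[1],-n*d[0]+c*d[1],d[2]]),1),"yaw err",round(np.arctan2(R[1,0],R[0,0])-V[3],3),"w",round(s["width"],2),"F",np.round(s["wrist_force"],1),"g",round(s["grip_force"],1))
E
python3 -c "
from h import *
st()"
```

```text
time: 3.35
tool_pos: [0.5172, 0.056, 0.2314]
tcp_rot: [-3.131, -0.248, -0.001]
wrist_force: [-1.3, -0.8, 0.7]
width: 1.0
grip_force: 0.0
t 3.35 stand mm [-22.3   6.6 231.4] yaw err 0.005 w 1.0 F [-1.3 -0.8  0.7] g 0.0
```

```bash
python3 -m creep '[[0.45,-0.84,0,0,1],[0,0,0.8,0,1],[0,0,0.8,0,1],[0,0,0.7,0,1],[0,0,0.4,0,1],[0,0,0.3,0,1],[0,0,0,0,1]]'
python3 - <<'E'
from h import *
st()
a=bot.read_camera("scene")["pixels"][110:255,215:400,::-1];b=bot.read_camera("top")["pixels"][150:270,215:400,::-1]
cv2.imwrite("pics/1.png",cv2.resize(np.vstack([a,b]),None,fx=2.2,fy=2.2,interpolation=cv2.INTER_CUBIC))
E
```

```text
time: 4.22
tool_pos: [0.5311, 0.0973, 0.0803]
tcp_rot: [3.132, 0.24, -0.004]
wrist_force: [-0.3, -0.6, 0.1]
width: 1.002
grip_force: 0.0
t 4.22 stand mm [-2.2 45.4 80.3] yaw err -0.0 w 1.0 F [-0.3 -0.6  0.1] g 0.0
```

View pics/1.png

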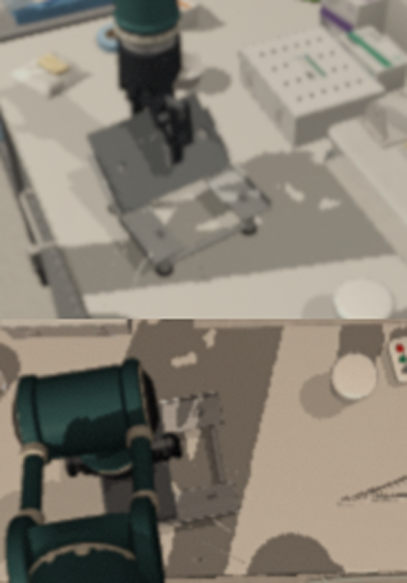

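```bash
python3 -m creep '[[0.04,0,0.2,0,1],[0,0.06,0,0,1],[0,0.12,-0.2,0,1],[0,0.12,-0.2,0,1],[0,0.12,-0.18,0,1],[0,0.12,-0.16,0,1],[0,0.12,-0.14,0,1]]'
python3 - <<'E'
from h import *
st()
a=bot.read_camera("scene")["pixels"][110:255,215:400,::-1]
cv2.imwrite("pics/2.png",cv2.resize(a,None,fx=3.5,fy=3.5,interpolation=cv2.INTER_CUBIC))
E
```

```text
time: 5.2
tool_pos: [0.5394, 0.0653, 0.1162]
tcp_rot: [3.132, 0.241, 0.001]
wrist_force: [-0.6, 1.1, -0.2]
width: 0.998
grip_force: 0.3
t 5.2 stand mm [  1.1  12.5 116.2] yaw err 0.0 w 1.0 F [-0.6  1.1 -0.2] g 0.3
```

View pics/2.png

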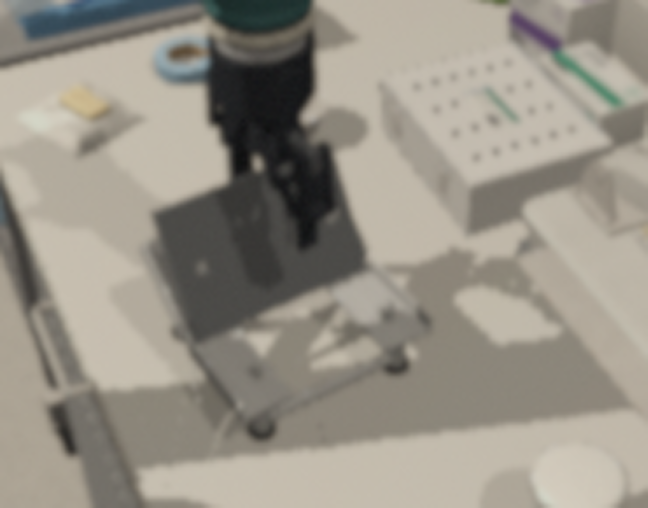

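The plate is tipped to about 60° and its lower near corner has not moved (still about (271,207)). I keep pushing and narrow the gap.

```bash
python3 -m creep '[[0,0,-0.05,0,0.9],[0,0,-0.05,0,0.8],[0,0,-0.05,0,0.7],[0,0,-0.05,0,0.6],[0,0,-0.05,0,0.5],[0,0.04,0,0,0.45],[0,0.04,0,0,0.4],[0,0,0,0,0.4]]' 20
python3 - <<'E'
from h import *
st()
a=bot.read_camera("scene")["pixels"][110:255,215:400,::-1]
cv2.imwrite("pics/3.png",cv2.resize(a,None,fx=3.5,fy=3.5,interpolation=cv2.INTER_CUBIC))
E
```

```text
time: 6.25
tool_pos: [0.5397, 0.0616, 0.1277]
tcp_rot: [3.132, 0.241, -0.0]
wrist_force: [-0.1, 1.2, -0.9]
width: 0.4
grip_force: 0.2
t 6.25 stand mm [  0.9   8.8 127.7] yaw err 0.0 w 0.4 F [-0.1  1.2 -0.9] g 0.2
```

View pics/3.png

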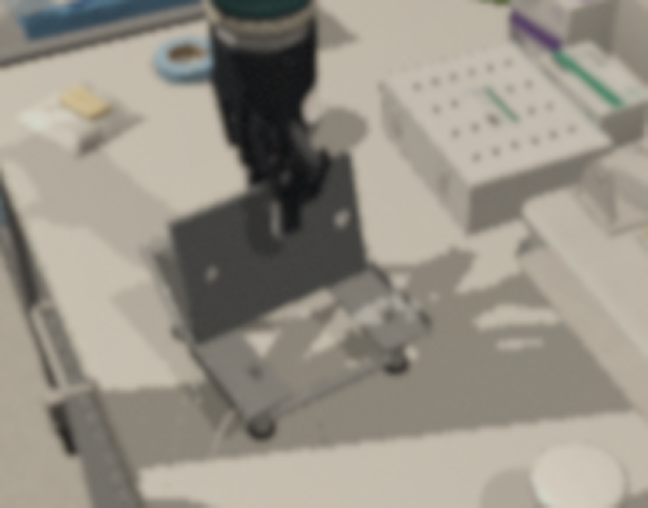

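```bash
python3 -m creep '[[0,0,0,0,0.32],[0,0.1,0,0,0.25],[0,0.1,0,0,0.25],[0,0.1,0,0,0.25],[0,0.1,0,0,0.25],[0,0.1,0,0,0.25],[0,0.1,0,0,0.25],[0,0.1,0,0,0.25],[0,0,0,0,0.25]]' 20
python3 - <<'E'
from h import *
st()
a=bot.read_camera("scene")["pixels"][110:255,215:400,::-1]
cv2.imwrite("pics/4.png",cv2.resize(a,None,fx=3.5,fy=3.5,interpolation=cv2.INTER_CUBIC))
E
```

```text
time: 7.42
tool_pos: [0.5454, 0.0263, 0.1288]
tcp_rot: [3.132, 0.241, 0.001]
wrist_force: [-3.3, -0.7, 6.0]
width: 0.249
grip_force: 3.1
t 7.42 stand mm [  1.1 -26.9 128.8] yaw err 0.0 w 0.25 F [-3.3 -0.7  6. ] g 3.1
```

View pics/4.png

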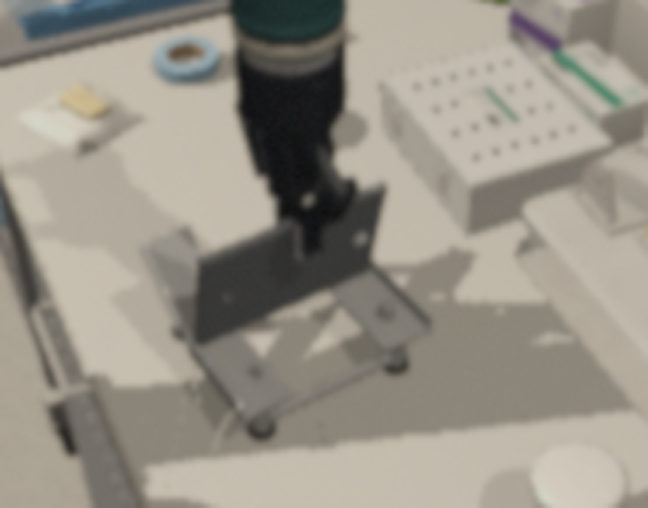

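The plate stands just past upright, held in the fold. The 6 N upward suggests that the left fingertip rests on a comb, so I rise a little, open, then follow the plate down.

```bash
python3 -m creep '[[0,0,-0.14,0,0.25],[0,0,0,0,0.35],[0,0,0,0,0.45],[0,0.04,0,0,0.53],[0,0.1,0.12,0,0.53],[0,0.1,0.12,0,0.53],[0,0.04,0.06,0,0.53],[0,0,0,0,0.53]]' 20
python3 - <<'E'
from h import *
st()
a=bot.read_camera("scene")["pixels"][110:255,215:400,::-1]
cv2.imwrite("pics/5.png",cv2.resize(a,None,fx=3.5,fy=3.5,interpolation=cv2.INTER_CUBIC))
E
```

```text
time: 8.48
tool_pos: [0.547, 0.0131, 0.1193]
tcp_rot: [-3.132, -0.24, 0.001]
wrist_force: [0.9, -0.4, -0.2]
width: 0.531
grip_force: 0.5
t 8.47 stand mm [  0.7 -40.3 119.3] yaw err -0.0 w 0.53 F [ 0.9 -0.4 -0.2] g 0.5
```

View pics/5.png

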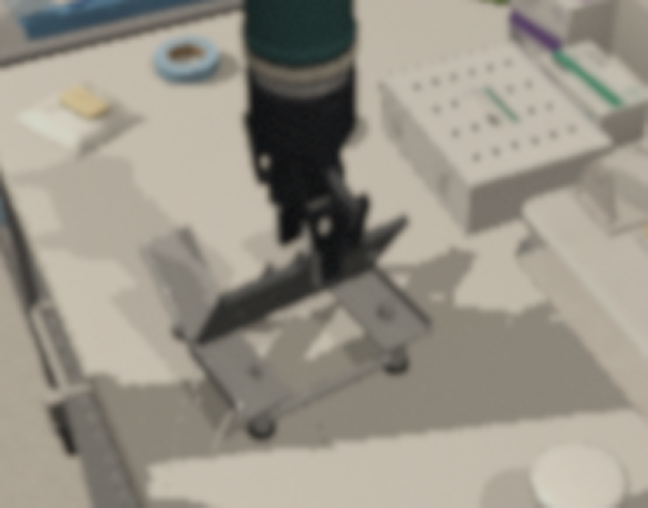

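```bash
python3 -m creep '[[0,0.09,0.11,0,0.6],[0,0.09,0.11,0,0.68],[0,0.09,0.11,0,0.76],[0,0.035,0.115,0,0.82],[0,0.035,0.115,0,0.88],[0,0.035,0.115,0,0.94],[0,0.035,0.115,0,1],[0,0.08,0.05,0,1],[0,0.08,0.05,0,1],[0,0.08,0.05,0,1],[0,0.1,0,0,1],[0,0.1,0,0,1],[0,0.1,0,0,1],[0,0,-0.4,0,1],[0,0,-0.9,0,1],[0,0,-0.9,0,1],[0,-0.9,0,0,1],[-0.9,-0.8,0,0,1],[-0.9,-0.8,0,0,1],[-0.9,-0.8,0,0,1]]' 20
python3 - <<'E'
from h import *
st()
A=bot.read_camera("scene");a=A["pixels"][125:250,225:360,::-1];b=bot.read_camera("top")["pixels"][165:265,225:360,::-1]
cv2.imwrite("pics/6.png",cv2.resize(np.vstack([a,b]),None,fx=2.66,fy=2.66,interpolation=cv2.INTER_CUBIC))
cv2.imwrite("pics/6raw.png",A["pixels"][:,:,::-1])
E
```

```text
time: 11.02
tool_pos: [0.3945, 0.1095, 0.1829]
tcp_rot: [-3.132, -0.24, -0.001]
wrist_force: [0.0, 0.5, 0.2]
width: 1.001
grip_force: 0.0
t 11.03 stand mm [-135.4   78.3  182.9] yaw err -0.0 w 1.0 F [0.  0.5 0.2] g 0.0
```

View pics/6.png

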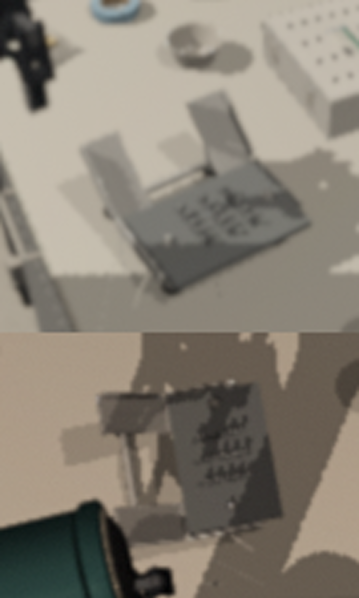

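The plate now lies comb side up on the seat. To check that it is fully down, I feel the height of its top face beside each pin with the fingers shut. Seated, it should be 53 mm.

```bash
python3 -m creep '[[0.5,0.8,0,0,0.5],[0.5,0.8,0,0,0],[0.5,0.8,0,0,0],[0,0.8,0.3,0,0],[0,0,0.9,0,0],[0,0,0.9,0,0],[0,0,0.1,0,0],[0,0,0,0,0]]' 20
python3 -c "
from h import *
st()"
```

```text
time: 12.12
tool_pos: [0.4952, -0.0382, 0.0734]
tcp_rot: [3.132, 0.241, 0.001]
wrist_force: [0.6, 0.1, -0.1]
width: 0.001
grip_force: 0.0
t 12.12 stand mm [-58.4 -83.   73.4] yaw err 0.0 w 0.0 F [ 0.6  0.1 -0.1] g 0.0
```

```bash
python3 -m creep '[[0,0,0.24,0,0],[0,0,0.1,0,0],[0,0,0,0,0]]'; python3 -m creep '[[0,0,0.04,0,0],[0,0,0,0,0]]';python3 -m creep '[[0,0,0.04,0,0],[0,0,0,0,0]]'
```

```text
time: 12.5
tool_pos: [0.4944, -0.0377, 0.0558]
tcp_rot: [-3.132, -0.242, 0.0]
wrist_force: [0.1, 0.3, -0.6]
width: -0.002
grip_force: 0.0
time: 12.75
tool_pos: [0.4945, -0.0378, 0.0539]
tcp_rot: [3.132, 0.242, 0.0]
wrist_force: [0.1, -0.1, 0.8]
width: 0.001
grip_force: 0.0
time: 13.0
tool_pos: [0.4948, -0.0378, 0.053]
tcp_rot: [3.132, 0.241, 0.0]
wrist_force: [-3.7, 0.0, 8.6]
width: -0.0
grip_force: 4.3
```

```bash
python3 -m creep '[[0,0,-0.7,0,0],[0.85,0,0,0,0],[0.85,0,0,0,0],[0.75,0,0,0,0],[0,0,0.4,0,0],[0,0,0.24,0,0],[0,0,0,0,0]]'; python3 -m creep '[[0,0,0.04,0,0],[0,0,0,0,0]]';python3 -m creep '[[0,0,0.04,0,0],[0,0,0,0,0]]'; python3 -c "
from h import *
st()"
```

```text
time: 13.88
tool_pos: [0.6136, -0.0191, 0.0536]
tcp_rot: [-3.132, -0.241, 0.004]
wrist_force: [-0.5, -1.0, -0.4]
width: 0.001
grip_force: 0.0
time: 14.12
tool_pos: [0.6138, -0.0191, 0.0531]
tcp_rot: [-3.132, -0.241, 0.004]
wrist_force: [-2.5, -0.1, 6.4]
width: -0.003
grip_force: 3.3
time: 14.38
tool_pos: [0.6139, -0.0192, 0.053]
tcp_rot: [-3.132, -0.241, 0.004]
wrist_force: [-8.5, -0.7, 17.1]
width: 0.002
grip_force: 8.6
t 14.38 stand mm [ 61.8 -82.4  53. ] yaw err 0.0 w 0.0 F [-8.5 -0.7 17.1] g 8.6
```

```bash
python3 -m creep '[[0,0,-0.6,0,0],[0,-1,0,0,0],[0,0,0.4,0,0],[0,0,0.2,0,0],[0,0,0,0,0]]'; python3 -m creep '[[0,0,0.04,0,0],[0,0,0,0,0]]'; python3 -m creep '[[0,0,-0.7,0,0],[-0.85,0,0,0,0],[-0.85,0,0,0,0],[-0.75,0,0,0,0],[0,0,0.4,0,0],[0,0,0.26,0,0],[0,0,0,0,0]]'; python3 -m creep '[[0,0,0.04,0,0],[0,0,0,0,0]]'; python3 -c "
from h import *
st()"
```

```text
time: 15.0
tool_pos: [0.6059, 0.0308, 0.0529]
tcp_rot: [-3.13, -0.24, 0.007]
wrist_force: [-11.9, 4.0, 23.5]
width: -0.002
grip_force: 12.0
time: 15.25
tool_pos: [0.606, 0.0308, 0.0529]
tcp_rot: [-3.13, -0.239, 0.007]
wrist_force: [-16.6, 4.8, 34.8]
width: 0.006
grip_force: 17.4
time: 16.12
tool_pos: [0.4845, 0.0107, 0.0529]
tcp_rot: [3.132, 0.241, -0.012]
wrist_force: [-16.3, -1.2, 32.9]
width: -0.004
grip_force: 16.4
time: 16.38
tool_pos: [0.4845, 0.0107, 0.0528]
tcp_rot: [3.132, 0.241, -0.013]
wrist_force: [-22.7, -1.8, 47.5]
width: 0.002
grip_force: 23.9
t 16.38 stand mm [-61.5 -33.1  52.8] yaw err 0.001 w 0.0 F [-22.7  -1.8  47.5] g 23.9
```

All four points read 53 mm, so the plate is flat, fully down and on its pins. I lift away and check from above.

```bash
python3 -m creep '[[0,0,-0.5,0,0],[0,0,-0.9,0,0],[0,0,-0.9,0,0],[-0.8,-0.8,-0.3,0,0],[-0.8,-0.8,0,0,0],[0,-0.9,0,0,0],[0,0,0,0,0],[0,0,0,0,0]]'
python3 - <<'E'
from h import *
st()
o=[]
for n,(y0,y1) in dict(scene=(125,250),top=(165,265)).items():
    p=bot.read_camera(n);a=cv2.resize(p["pixels"][y0:y1,225:360,::-1].copy(),None,fx=2.66,fy=2.66,interpolation=cv2.INTER_CUBIC)
    S=np.array([[-80,-4,53],[80,-4,53],[80,-114,53],[-80,-114,53],[64,-59,53],[-56,-59,53]])/1000
    for q in (proj(p,W(V,S))-[225,y0]+.5)*2.66: cv2.circle(a,tuple(int(round(k)) for k in q),3,(0,0,255),1)
    o.append(a)
cv2.imwrite("pics/7.png",np.vstack(o))
E
```

```text
time: 17.38
tool_pos: [0.3886, 0.1224, 0.1782]
tcp_rot: [3.131, 0.242, -0.002]
wrist_force: [0.2, 0.3, 1.1]
width: -0.001
grip_force: 0.0
t 17.38 stand mm [-139.2   92.   178.2] yaw err 0.001 w -0.0 F [0.2 0.3 1.1] g 0.0
```

View pics/7.png

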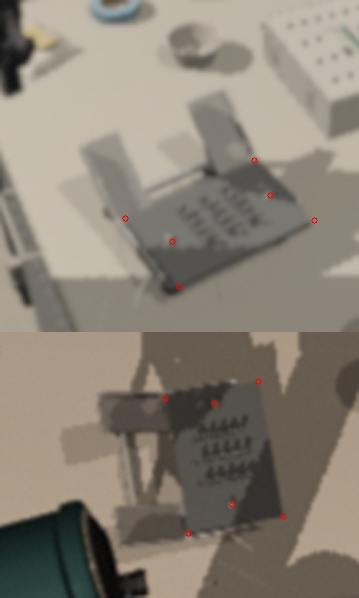

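The picture shows the plate's corners and holes under the projected seated marks: scene (272,207) to (343,208), top (309,286). The arm is clear.

```bash
python3 -c "
from workcell import bot
print(bot.finish_job())"
```

```text
the job is handed in; nothing more can be done
None
```

The plate was turned over onto the level seat with the gripper guiding it down, and the job is handed in: it lies comb side up on its pins, its top face measured 53 mm high at four points (fully down), the gripper has let go, and the arm never went near the scissors, hemostat, bowl or cup.

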